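# Shut the firelighter box, pop open the rub box

### The job

The fire is lit and it is time to season the meat: first push the orange firelighter box shut so that its lid stays latched down, then press the lid of the shut green rub box so that it pops up and stays wide open. The lids are push-push: a full press past flush and letting go swaps them between latched and popped open, so check each lid after the press. Leave the yellow jug, the basting brush and the foil tray where they are.

Things in the scene. Friction and masses are not known exactly. Their poses are not given: they have to be found in the camera images.
- green_box: Green plastic box (rub tins inside), fixed to the shelf, starts shut: 150 mm deep (x), 140 wide (y), 85 high. Origin at the centre of its underside, z up, front to -x. Its inset green lid, 138 mm long from the hinge, 130 wide, is hinged along y, 70 mm behind the origin (+x), 83 up; shut, its top is flush, 85 up. A white patch on the lid, on its middle line 100 mm from the hinge, is where to press.
- orange_box: Orange plastic box (white firelighter cubes inside), same make, sizes, axes, lid, white patch and latch as the green box, fixed to the shelf. It starts with its lid popped open.
- green_box_lid (a joint): Green lid's hinge angle, rad: 0 shut and flush, 0.6 popped fully up (front edge about 75 mm above the rim), negative below flush, firm stop at -0.07 (7 mm down at the patch). Pressed past -0.05 (5 mm down; best to the stop) and let go, it changes over: a shut lid rises to 0.6 in a second or so, a fully popped one stays at 0. A press under 3 mm changes nothing. The spring pushes back with 2 to 4 N.
- orange_box_lid (a joint): Hinge angle of the orange lid, same mechanism and meaning as the green one.
- sauce_jug: Yellow ceramic sauce jug, a bystander, 86 mm across, 100 mm high, with a handle on its +y side. Origin at the centre of its underside.
- basting_brush: Basting brush with a dark wooden handle and red silicone head, a bystander, lying along its x axis, 290 mm long and 36 mm wide. Origin under its middle, on the shelf.
- foil_tray: Open aluminium foil tray, a bystander, 160 by 238 mm, 35 mm high. Origin at the centre of its underside.
Things that resemble listed ones, but are neither listed nor needed, are in the scene too. Several things have the shape of the orange_box; the one meant has the colours described above.

How it is judged:
By the outcome, as a careful person would: the job done as asked, in the order asked, and still so for the second after the job is handed in, with the robot touching nothing.
It also fails if it takes over 43 s, if anything falls off the work surface, if the arm or the gripper's body presses on something with over 40 N, if the wrist force passes 120 N, or if a joint passes its speed limit or range.

### The arm

A 6-joint arm with a two-finger parallel gripper is mounted at the origin on the work surface. World frame = base frame: x ahead of the robot, y to its left, z up, the work surface at z = 0. Lengths are in m, angles in rad, forces in N, time in s.
With the tool pointing down it reaches from about 0.3 to 0.775 m from the base axis. Payload 14.6 kg.
Tool frame: the origin (TCP) lies where the fingers leave the gripper's body, on its centre line; the fingertips stand 97 mm ahead of it and the grasp point (between the pads) lies 78 mm ahead of it (ctrl.finger_overhang is the distance from the TCP to the fingertips, in m); z points along the fingers, y is the direction in which the jaws open and shut (so a half turn about z gives the same grasp; the last joint's range is limited). The gripper opens to 94 mm and grips with 3 to 60 N. Pads are 16 mm wide; open, the fingers measure 119 mm over their backs; the gripper's body (75 mm by 177 mm) begins 78 mm behind the grasp point.
Start: joints at [1.242, 0.3, 1.521, -0, 1.321, -0.067], TCP at [0.142, 0.531, 0.303] pointing down, gripper open.
Joint ranges: [-3.03, 3.03], [-0.79, 2.21], [0.23, 2.52], [-1.04, 4.18], [0, 3.07], [-2.55, 2.55]. Speed limits (rad/s): [2.22, 2.22, 2.57, 3.14, 3.14, 3.14].

### API

Orientations are given as [roll, pitch, yaw] about the fixed x, y, z axes, in that order (R = Rz(yaw) Ry(pitch) Rx(roll)).
In Python, from station import ctrl, imaging, hand_in gives the robot as it stands.
- The arm moves only by the shell command python3 -m pendant 'ROWS' [FORCE]. ROWS is JSON, a list of rows, each a list of 7 numbers: the shift along the tool's x, y, z normalised to -1 to 1, where 1 is 120 mm, then the turn, a rotation vector about the tool's x, y, z normalised to -1 to 1, where 1 is 30 degrees, then the closure, from -1 (fully open) to 1 (shut). A call has 1 to 10 rows; each row shifts and turns the commanded pose from where the row before left it, along the tool's axes as they then stand; what a row does not reach is not made up. A row lasts 1/12 s, in which the tool goes at most 41.7 mm and 7.16 degrees, less where a joint would pass 70% of its speed; a pose out of reach is approached as far as the arm can. A call with a number of a shift or a turn outside -1 to 1 is refused whole. A call with a gripper value outside its range is refused whole. The fingers move at their own pace and stop on an object; FORCE is the grip in N (left out, the last holds). Time passes only in rows, so rows that do not move let the fingers close. It gives the time, the measured TCP pose, the force and the opening at its end, in the units of the state.
- ctrl.get_obs(): the state, without advancing time (a new reading comes with each control period).
- imaging.camera(name): name is "side" or "top" or "wrist"; returns a dict with "image" (420x560x3 uint8, red, green, blue), "mtx" (3x3 intrinsics, pixels), "rvec" (rotation vector, rad) and "tvec" (3), from world to camera coordinates, as OpenCV has them. Camera axes: x right, y down, z forward; pixel columns grow to the right and rows downward; lengths in m; the calibration is good to about 2 mm. A picture is of the moment at which its call begins. There is no depth.
- hand_in(): hands the job in, once; it reports no verdict.
The state is a dict: "time_s": time; "qpos": joint angles; "joint_vel": joint speeds; "tau": joint torques, N m; "ee_pos": TCP position; "eef_rot": TCP orientation; "force": force on the tool from outside, world axes, zero at the start; "moment": the same for the moment, N m; "grip_width": finger opening in m.
Only numpy, scipy, OpenCV 4.12 (cv2) and the standard library are available. Lean on these libraries where they do the work, as an engineer would, in place of code of your own. Each camera call takes 0.05 s, during which the arm holds its last target.

## Working session

There is one attempt and no reset: what is moved stays moved. The work goes in short steps, Python scripts to look and compute and a shell command to move; the robot and the scene stay as the last step left them, time stands still between calls to the robot, and variables do not carry over. Pictures are saved under pics/ and viewed, and the job is handed in when it is done.

```bash
mkdir -p pics; ls; python3 - <<'E'
from station import ctrl, imaging
import cv2
for n in("side","top","wrist"):
    c=imaging.camera(n); cv2.imwrite(f"pics/{n}0.png",c["image"][:,:,::-1])
o=ctrl.get_obs(); print({k:o[k] for k in("time_s","ee_pos","eef_rot","force","grip_width")})
E
```

```text
pics
{'time_s': 0.15, 'ee_pos': array([0.14232702, 0.53115089, 0.30222708]), 'eef_rot': array([-3.14071227e+00, -2.05661788e-05,  2.87979978e+00]), 'force': array([-0.02319591, -0.4118412 , -0.0405906 ]), 'grip_width': 0.09407568510370401}
```

View pics/side0.png

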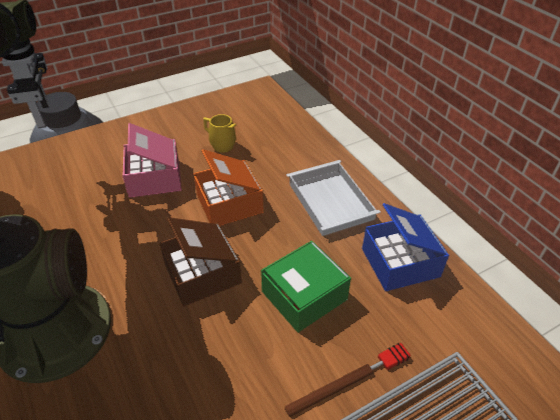

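View pics/top0.png

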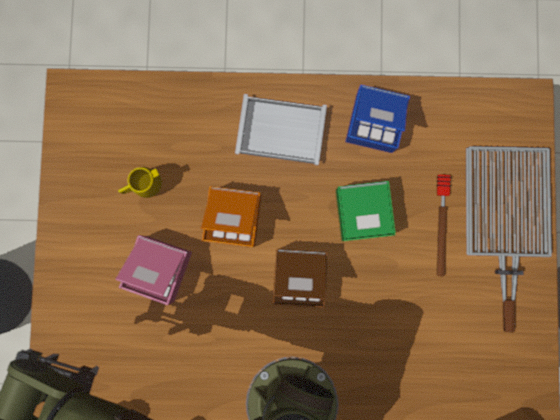

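View pics/wrist0.png

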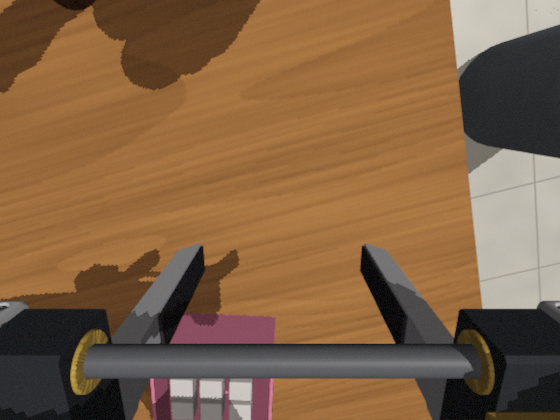

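The top view has five box-shaped things at these pixels: orange (231,217), pink (153,270), brown (301,278), blue (378,118) and green (367,210). The only orange one, with white cubes and its lid open, is at (231,217), and the only green one, shut, is at (367,210). I'll confirm this with an enlarged crop and measure the patches.

```bash
cat > h.py <<'E'
import numpy as np, cv2
def P(c):
    R=cv2.Rodrigues(np.array(c["rvec"],float))[0]; return R,np.array(c["tvec"],float).ravel(),np.array(c["mtx"],float)
def ray(c,uv):
    R,t,K=P(c); d=R.T@np.linalg.inv(K)@np.array([uv[0],uv[1],1.]); return -R.T@t,d/np.linalg.norm(d)
def plane(c,uv,z):
    o,d=ray(c,uv); return o+d*(z-o[2])/d[2]
def tri(c1,u1,c2,u2):
    o1,d1=ray(c1,u1);o2,d2=ray(c2,u2)
    s=np.linalg.lstsq(np.c_[d1,-d2],o2-o1,rcond=None)[0]
    a,b=o1+s[0]*d1,o2+s[1]*d2; return (a+b)/2,np.linalg.norm(a-b)
def blobs(im,roi,smax,vmin,amin=40):
    x0,y0,x1,y1=roi; h=cv2.cvtColor(im,cv2.COLOR_RGB2HSV)[y0:y1,x0:x1]
    m=((h[...,1]<smax)&(h[...,2]>vmin)).astype(np.uint8)
    n,l,s,ce=cv2.connectedComponentsWithStats(m,connectivity=4)
    return [(s[i][4],np.round(ce[i]+[x0,y0],1)) for i in range(1,n) if s[i][4]>=amin]
E
python3 - <<'E'
from station import imaging
from h import *
t=imaging.camera("top"); s=imaging.camera("side")
for n,c,r in(("top o",t,(200,180,265,250)),("top g",t,(335,180,398,242)),("side o",s,(190,148,265,220)),("side g",s,(260,245,350,325))):
    print(n,blobs(c["image"],r,90,110))
    for col,lo,hi in(("o",(3,150,60),(14,255,255)),("g",(50,120,40),(75,255,255))):
        if col!=n[-1] or n[0]!='t':continue
        h=cv2.cvtColor(c["image"],cv2.COLOR_RGB2HSV); m=cv2.inRange(h,lo,hi); k=np.zeros_like(m);k[r[1]:r[3],r[0]:r[2]]=1;m=m*k
        cc=max(cv2.findContours(m,cv2.RETR_EXTERNAL,cv2.CHAIN_APPROX_NONE)[0],key=cv2.contourArea)
        b=cv2.minAreaRect(cc);print(b); print([np.round(plane(c,p,.085),3) for p in cv2.boxPoints(b)])
a=cv2.resize(t["image"][175:250,195:405],None,fx=3.5,fy=3.5,interpolation=2)
b=cv2.resize(s["image"][140:330,180:355],None,fx=1.6,fy=1.6,interpolation=2)
o=np.zeros((a.shape[0]+b.shape[0],max(a.shape[1],b.shape[1]),3),np.uint8);o[:a.shape[0],:a.shape[1]]=a;o[a.shape[0]:,:b.shape[1]]=b
cv2.imwrite("pics/crop1.png",o[:,:,::-1])
E
```

```text
top o [(np.int32(258), array([227.8, 219.1])), (np.int32(71), array([218.2, 233.9])), (np.int32(70), array([231.1, 235.5])), (np.int32(72), array([244.1, 237.1]))]
((246.05735778808594, 198.86883544921875), (64.91470336914062, 41.22787857055664), 50.194427490234375)
[array([0.595, 0.24 , 0.085]), array([0.67 , 0.155, 0.085]), array([0.535, 0.038, 0.085]), array([0.461, 0.122, 0.085])]
top g [(np.int32(133), array([363. , 184.7])), (np.int32(336), array([367.7, 221.2]))]
((365.43084716796875, 210.94615173339844), (54.07914352416992, 53.45896530151367), 82.87498474121094)
[array([ 0.601, -0.105,  0.085]), array([ 0.623, -0.25 ,  0.085]), array([ 0.477, -0.269,  0.085]), array([ 0.455, -0.126,  0.085])]
side o [(np.int32(126), array([221.5, 166.2])), (np.int32(556), array([220. , 190.7]))]
side g [(np.int32(109), array([330.6, 260.3])), (np.int32(359), array([295.2, 279.9]))]
```

View pics/crop1.png

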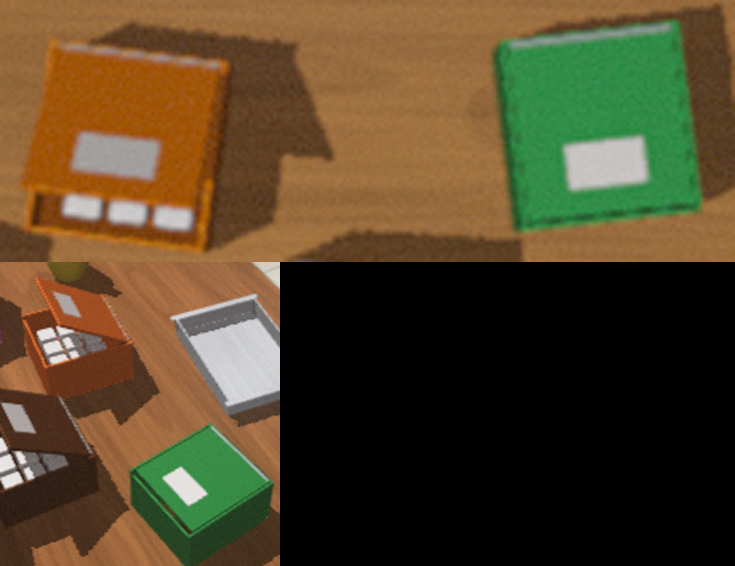

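The crop shows the orange box on the left, lid up, white cubes inside and patch at top (227.8,219.1). The green box is on the right, shut, with its patch at (367.7,221.2). I'll work out positions from these.

```bash
python3 - <<'E'
from station import imaging,ctrl
from h import *
t=imaging.camera("top"); s=imaging.camera("side")
po=tri(t,(227.8,219.1),s,(221.5,166.2)); pg=tri(t,(367.7,221.2),s,(295.2,279.9))
print("orange",po,"green",pg, "g plane",plane(t,(367.7,221.2),.085),plane(s,(295.2,279.9),.085),"g hinge",plane(t,(363,184.7),.085))
print(blobs(t["image"],(200,180,265,195),130,90,10))
# orange hinge ends from crop px /3.5 + offset
for uv in((195+55/3.5,175+44/3.5),(195+226/3.5,175+65/3.5)):print(uv,plane(t,uv,.085))
print("fore corners",[plane(t,(195+u/3.5,175+v/3.5),.085) for u,v in((28,228),(205,248))])
# orange lid white-cubes line
E
```

```text
orange (array([0.50566036, 0.17995042, 0.14382788]), np.float64(0.0006802560310117183)) green (array([ 0.51125674, -0.19390953,  0.08633071]), np.float64(0.00068107004696853)) g plane [ 0.51101279 -0.19396485  0.085     ] [ 0.51211137 -0.19318368  0.085     ] g hinge [ 0.61062619 -0.18016312  0.085     ]
[(np.int32(87), array([235.5, 190.6]))]
(210.71428571428572, 187.57142857142858) [0.59354073 0.23646192 0.085     ]
(259.57142857142856, 193.57142857142858) [0.5799897  0.10216372 0.085     ]
fore corners [array([0.44949152, 0.25247355, 0.085     ]), array([0.43715062, 0.11462704, 0.085     ])]
```

```bash
python3 -m pendant '[[-0.25,-0.147,0,0,0,0,1],[-0.25,-0.147,0,0,0,0,1],[-0.25,-0.147,0,0,0,0,1],[-0.25,-0.147,0,0,0,0,1],[-0.25,-0.147,0,0,0,0,1],[-0.25,-0.147,0,0,0,0,1],[-0.25,-0.147,0,0,0,0,1],[-0.25,-0.147,0,0,0,0,1],[-0.25,-0.147,0,0,0,0,1],[-0.25,-0.147,0,0,0,0,1]]' 20
cat >> h.py <<'E'
def need(o,tgt):
    from scipy.spatial.transform import Rotation as Ro
    R=Ro.from_euler("xyz",o["eef_rot"]).as_matrix(); d=R.T@(np.array(tgt)-o["ee_pos"]); return np.round(d/.12,3)
E
python3 - <<'E'
from station import ctrl
from h import *
o=ctrl.get_obs();print(need(o,(.4885,.182,.27)),ctrl.finger_overhang)
E
```

```text
time_s: 1.18
ee_pos: [0.3874, 0.2818, 0.3028]
eef_rot: [3.141, 0.0, 2.88]
force: [0.2, 1.0, -0.8]
grip_width: 0.0309
[-1.029 -0.585  0.273] 0.0972
```

```bash
python3 -m pendant '[[-0.25,-0.145,0,0,0,0,1],[-0.25,-0.145,0,0,0,0,1],[-0.25,-0.145,0,0,0,0,1],[-0.1,-0.05,0,0,0,0,1],[0,0,0,0,0,0,1],[0,0,0,0,0,0,1]]'
python3 - <<'E'
from station import ctrl
from h import *
o=ctrl.get_obs();print(need(o,(.4885,.182,.175)))
E
```

```text
time_s: 1.68
ee_pos: [0.4698, 0.2006, 0.3024]
eef_rot: [-3.141, -0.001, 2.879]
force: [0.3, 1.0, -0.6]
grip_width: 0.0005
[-0.191 -0.109  1.062]
```

Next I move across by the remainder, then down to just past contact.

```bash
python3 -m pendant '[[-0.19,-0.11,0,0,0,0,1],[0,0,0.2,0,0,0,1],[0,0,0.2,0,0,0,1],[0,0,0.15,0,0,0,1],[0,0,0.15,0,0,0,1],[0,0,0.1,0,0,0,1],[0,0,0.1,0,0,0,1],[0,0,0.08,0,0,0,1],[0,0,0,0,0,0,1]]'
python3 - <<'E'
from station import ctrl,imaging
from h import *
o=ctrl.get_obs();print(need(o,(.4885,.182,.175)))
c=imaging.camera("side");cv2.imwrite("pics/s1.png",c["image"][:,:,::-1])
E
```

```text
time_s: 2.43
ee_pos: [0.4873, 0.1828, 0.1835]
eef_rot: [-3.14, -0.002, 2.881]
force: [0.4, -0.0, -0.5]
grip_width: 0.0003
[-0.011 -0.004  0.071]
```

View pics/s1.png

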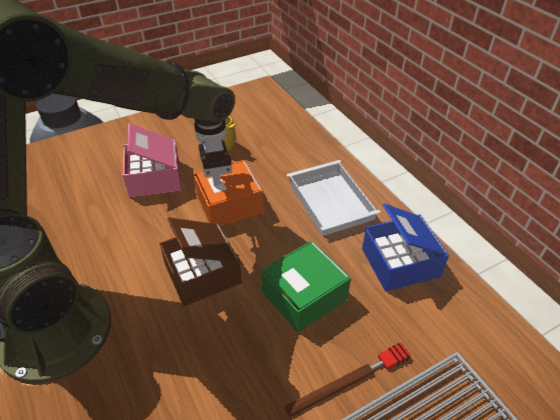

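The lid at about (228,182) is pressed nearly flush under the fingertips. Now I press to the stop in small steps.

```bash
python3 -m pendant '[[0,0,0.03,0,0,0,1],[0,0,0.03,0,0,0,1],[0,0,0,0,0,0,1],[0,0,0,0,0,0,1]]'; python3 -m pendant '[[0,0,0.015,0,0,0,1],[0,0,0,0,0,0,1],[0,0,0,0,0,0,1]]'
```

```text
time_s: 2.82
ee_pos: [0.4886, 0.182, 0.1781]
eef_rot: [3.141, 0.0, 2.88]
force: [-0.6, 0.6, 1.2]
grip_width: 0.0006
time_s: 3.07
ee_pos: [0.4886, 0.1819, 0.1762]
eef_rot: [3.141, 0.0, 2.88]
force: [0.0, 1.0, 0.6]
grip_width: 0.0004
```

```bash
python3 -m pendant '[[0,0,0.015,0,0,0,1],[0,0,0,0,0,0,1],[0,0,0,0,0,0,1]]'; python3 -m pendant '[[0,0,0.015,0,0,0,1],[0,0,0,0,0,0,1],[0,0,0,0,0,0,1]]'
```

```text
time_s: 3.32
ee_pos: [0.4888, 0.182, 0.1756]
eef_rot: [3.141, 0.001, 2.88]
force: [-6.3, -0.7, 17.1]
grip_width: 0.0005
time_s: 3.57
ee_pos: [0.4889, 0.182, 0.1752]
eef_rot: [3.141, 0.002, 2.88]
force: [-14.5, -3.4, 36.5]
grip_width: 0.0003
```

The force is 36 N with the tip at about 0.078 m, so the lid is on its stop. I release and check.

```bash
python3 -m pendant '[[0,0,-0.1,0,0,0,1],[0,0,-0.2,0,0,0,1],[0,0,-0.25,0,0,0,1],[0,0,-0.25,0,0,0,1],[0,0,-0.25,0,0,0,1],[0,0,0,0,0,0,1],[0,0,0,0,0,0,1]]'
python3 - <<'E'
from station import ctrl,imaging
from h import *
o=ctrl.get_obs();print(o["ee_pos"],need(o,(.5115,-.194,.31)))
c=imaging.camera("side");cv2.imwrite("pics/s2.png",c["image"][:,:,::-1])
E
```

```text
time_s: 4.15
ee_pos: [0.4887, 0.1819, 0.2995]
eef_rot: [3.14, 0.002, 2.88]
force: [0.3, 0.6, -1.4]
grip_width: 0.0003
[0.48874225 0.18192458 0.299505  ] [-0.994 -2.977 -0.089]
```

View pics/s2.png

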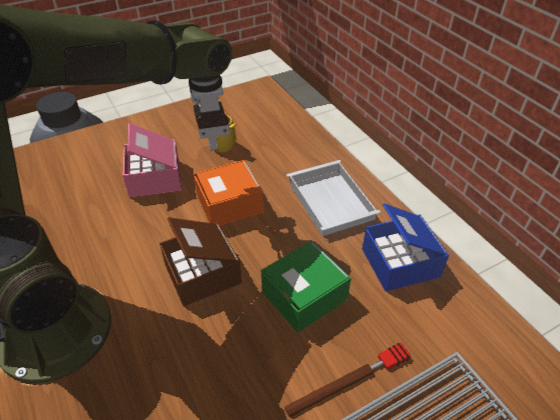

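The orange lid is down flush, with its patch at (217,184). I move over to the green box; the path at tip height 0.2 m is clear of the brown lid.

```bash
python3 -m pendant '[[-0.1,-0.29,0,0,0,0,1],[-0.1,-0.29,0,0,0,0,1],[-0.1,-0.29,0,0,0,0,1],[-0.1,-0.29,0,0,0,0,1],[-0.1,-0.29,0,0,0,0,1],[-0.1,-0.29,0,0,0,0,1],[-0.1,-0.29,0,0,0,0,1],[-0.1,-0.29,0,0,0,0,1],[-0.1,-0.29,0,0,0,0,1],[0,0,0,0,0,0,1]]'
python3 - <<'E'
from station import ctrl,imaging
from h import *
o=ctrl.get_obs();print(need(o,(.5115,-.194,.19)))
c=imaging.camera("side");cv2.imwrite("pics/s3.png",cv2.resize(c["image"][140:230,180:280,::-1],None,fx=5,fy=5))
print(tri(c,(0,0),c,(1,1))[1] if 0 else plane(c,blobs(c["image"],(195,165,240,200),90,150)[0][1],.085))
E
```

```text
time_s: 5.03
ee_pos: [0.5113, -0.1534, 0.2964]
eef_rot: [-3.141, -0.003, 2.876]
force: [-0.6, 0.9, 0.3]
grip_width: 0.0007
[-0.093 -0.325  0.887]
[0.48869196 0.18457826 0.085     ]
```

View pics/s3.png

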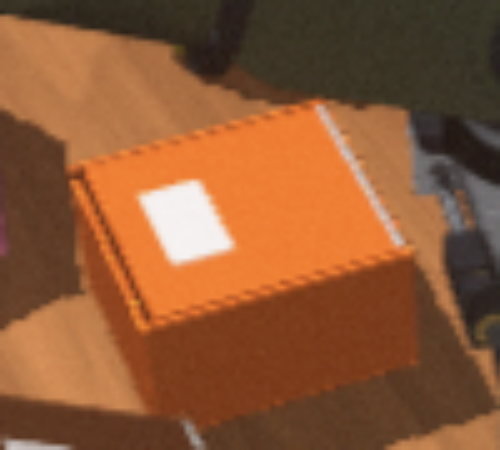

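The enlarged crop shows the orange lid latched flush a second after release, with its patch at (0.489, 0.185) as predicted. Now the green one.

```bash
python3 -m pendant '[[-0.05,-0.16,0,0,0,0,1],[-0.045,-0.16,0,0,0,0,1],[0,0,0.25,0,0,0,1],[0,0,0.25,0,0,0,1],[0,0,0.2,0,0,0,1],[0,0,0.15,0,0,0,1],[0,0,0,0,0,0,1],[0,0,0,0,0,0,1]]'
python3 - <<'E'
from station import ctrl
from h import *
o=ctrl.get_obs();print(need(o,(.5115,-.194,.176)))
E
```

```text
time_s: 5.75
ee_pos: [0.5126, -0.1878, 0.1956]
eef_rot: [3.141, -0.003, 2.88]
force: [1.4, 0.0, 0.4]
grip_width: 0.0005
[-0.005 -0.053  0.163]
```

```bash
python3 -m pendant '[[-0.005,-0.05,0,0,0,0,1],[0,0,0.05,0,0,0,1],[0,0,0.05,0,0,0,1],[0,0,0.03,0,0,0,1],[0,0,0,0,0,0,1],[0,0,0,0,0,0,1]]'; python3 -m pendant '[[0,0,0.025,0,0,0,1],[0,0,0,0,0,0,1],[0,0,0,0,0,0,1]]'
```

```text
time_s: 6.25
ee_pos: [0.5119, -0.1945, 0.1809]
eef_rot: [-3.142, -0.0, 2.88]
force: [-1.1, -0.1, 2.5]
grip_width: 0.0005
time_s: 6.5
ee_pos: [0.512, -0.1945, 0.1779]
eef_rot: [-3.142, 0.0, 2.88]
force: [-0.4, -0.8, 2.2]
grip_width: 0.0002
```

```bash
python3 -m pendant '[[0,0,0.02,0,0,0,1],[0,0,0,0,0,0,1],[0,0,0,0,0,0,1]]'; python3 -m pendant '[[0,0,0.015,0,0,0,1],[0,0,0,0,0,0,1],[0,0,0,0,0,0,1]]'
```

```text
time_s: 6.75
ee_pos: [0.5121, -0.1945, 0.1758]
eef_rot: [-3.141, 0.001, 2.88]
force: [-1.1, 0.7, 6.8]
grip_width: 0.0006
time_s: 7.0
ee_pos: [0.5122, -0.1946, 0.1754]
eef_rot: [-3.141, 0.002, 2.88]
force: [-7.4, 3.4, 22.1]
grip_width: 0.0005
```

It is at the stop (22 N). I release upwards and move well clear.

```bash
python3 -m pendant '[[0,0,-0.1,0,0,0,1],[0,0,-0.25,0,0,0,1],[0,0,-0.3,0,0,0,1],[0,0,-0.3,0,0,0,1],[0,0,-0.3,0,0,0,1],[0,0,-0.2,0,0,0,1],[0,0,0,0,0,0,1],[0,0,0,0,0,0,1],[0,0,0,0,0,0,1],[0,0,0,0,0,0,1]]'; python3 -m pendant '[[0,0,0,0,0,0,1],[0,0,0,0,0,0,1],[0,0,0,0,0,0,1],[0,0,0,0,0,0,1],[0,0,0,0,0,0,1],[0,0,0,0,0,0,1],[0,0,0,0,0,0,1],[0,0,0,0,0,0,1],[0,0,0,0,0,0,1],[0,0,0,0,0,0,1]]'
python3 - <<'E'
from station import ctrl,imaging
from h import *
for n in("side","top"):
    c=imaging.camera(n);cv2.imwrite(f"pics/{n}4.png",c["image"][:,:,::-1])
E
```

```text
time_s: 7.83
ee_pos: [0.5117, -0.1944, 0.3462]
eef_rot: [3.141, -0.002, 2.88]
force: [0.3, -0.9, -0.1]
grip_width: 0.0003
time_s: 8.67
ee_pos: [0.5119, -0.1945, 0.3477]
eef_rot: [-3.142, 0.0, 2.88]
force: [0.4, 0.6, 0.1]
grip_width: 0.0005
```

View pics/side4.png

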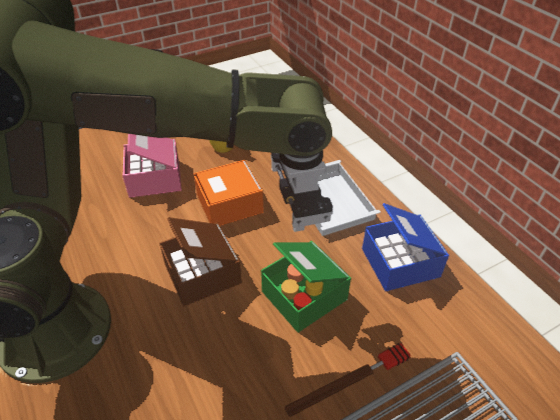

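View pics/top4.png

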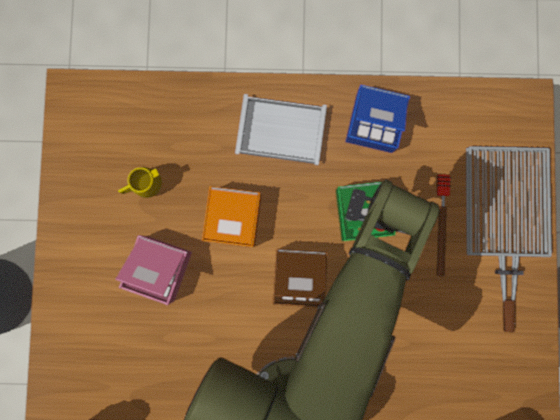

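The side view shows the green lid up with the rub tins visible (patch about (303,260)) and orange shut at (217,184). The bystanders are unmoved in the top view. I'll check the lid angles numerically before handing in.

```bash
python3 - <<'E'
from station import ctrl,imaging
from h import *
c=imaging.camera("side");R,t,K=P(c)
b=blobs(c["image"],(285,245,320,275),90,100,60);print("green patch",b)
for a in(0,.3,.5,.6,):
    r=.1*np.cos(a)-.002*np.sin(a);p=np.array([.611-r*.99,-.180-r*.137,.083+.1*np.sin(a)+.002*np.cos(a)])
    print(a,cv2.projectPoints(p[None],np.array(c["rvec"],float),t,K,None)[0].round(1).ravel())
print("orange patch",[plane(c,x[1],.085).round(3) for x in blobs(c["image"],(195,165,240,200),90,150)])
o=ctrl.get_obs();print(o["time_s"],o["force"].round(1))
E
```

```text
green patch [(np.int32(224), array([302.4, 259.9]))]
0 [295.3 280.1]
0.3 [297.4 270.9]
0.5 [300.6 263.9]
0.6 [302.6 260.3]
orange patch [array([0.489, 0.185, 0.085])]
8.8167 [-0.1 -0.8 -0.1]
```

The green patch is within half a pixel of where it should be at 0.6 rad, orange is flush and the robot is clear of everything. Handing in.

```bash
python3 -c "
from station import hand_in
print(hand_in())"
```

```text
the job is handed in; nothing more can be done
None
```

I pressed the orange firelighter box shut first, then pressed the green rub box open, and handed in at about 8.8 s.

- **Orange lid:** I pressed it to its stop, with about 36 N at the wrist. It stayed flush after release, and its patch still read (0.489, 0.185) in the last picture.
- **Green lid:** I pressed it to its stop, with about 22 N. It popped up, and its patch was at pixel (302.4, 259.9) against (302.6, 260.3) expected at 0.6 rad.
- **Robot and bystanders:** The closed fingertips were about 9 cm above the open lid, with no contact force. The jug, brush and tray looked unmoved in the top view; I judged that by eye and did not measure it.

No check failed or disagreed.

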